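# Fit the keyed filter cell on the photometer port and hold it home

## Task

The photometer's keeper bar stands open across its filter port: swing it by its red knob back over the two spare filter cells until it snaps into its detent. Then stand the loose blue-banded filter cell on the port's brass barrel, turn its knurled collar under light pressure until the hidden keyway drops over the barrel's pin, push it fully home against the spring seal, and finish while still holding it pushed home for the dark reading. Leave the spare cells on their studs and do not disturb the bottle or the tube rack nearby.

Things in the scene. Friction and masses are not known exactly. Their poses are not given: they have to be found in the camera images.
- photometer: Light grey filter photometer, 262 x 98 x 40 mm, fixed to the worktop. Origin under the keeper's pivot, at worktop height. x runs from the display end (near the robot) to the port end; z up. Deck at z = 0.040; it extends x -0.150 to 0.112, y +-0.049. Spare cells at x -0.043 and -0.091, pivot at 0, port at 0.068. Highest fixed part: detent post, z 0.089 at x -0.125.
- keeper (a joint): Angle of the steel keeper bar about its upright pivot: 0 = shut, pointing along the photometer's -x over the spare cells, against a stop; grows as it opens through +y (1.57 = along +y) to 3.1 (along +x, over the port). Stays where it is left; light to swing (under 1 N at the knob). A sprung ball catches it: about 3 N at the knob from 0.09 to 0.04 rad, then it snaps to 0.
- keeper_pivot (a point): Point on the keeper's pivot axis at mid thickness of the bar, 91 mm above the worktop; hub 23 mm across, top at 102 mm. Photometer's axes. Bar 15 mm wide, its underside 87 and its top 95 mm above the worktop; it reaches 139 mm out.
- keeper_knob (a point): Middle of the upright round red knob on the keeper bar: 15.6 mm diameter, 20 mm tall, from 97 to 117 mm above the worktop, 105 mm from the pivot axis. This point is 108 mm above the worktop. It moves with the bar; its -x axis points outward along the bar.
- port (a point): Point on the axis of the brass port barrel at deck level, 40 mm above the worktop; photometer's axes. Barrel 23 mm diameter, 36 mm tall above this point, the top 8 mm tapered to 14 mm. One steel pin, 5 mm thick, sticks out sideways to 17 mm from the axis, its top 20 mm above this point. Polished. Pin direction: not reported, up to 0.6 rad either side of the photometer's -x.
- seal_ring (a joint): Travel in m of the black rubber light seal round the foot of the barrel: 0 = free (top face 11 mm above the port point), 0.008 = fully pressed against its stop. Spring: 4 N at 0, 8 N at 0.008. The filter cell presses it with its lower face; it rises again when let go.
- filter_cell: Loose filter cell: aluminium, knurled, blue band and blue glass. 42 mm diameter (43 over the knurl), 44 mm tall, 0.11 kg, stands upright. Origin: centre of its underside, z up. Bore from below 26 mm wide, 38 mm deep, one full-depth keyway 9 mm wide along its -x (2 mm play each side of the pin). Red dot on the rim over the keyway. Starts within 0.6 rad of yaw 0.
- spare_green: Spare filter cell of the same shape and size with a green band, standing over a stud on the deck; origin at the centre of its underside. Loose; leave it there.
- spare_amber: Spare filter cell of the same shape and size with an orange band, standing over a stud on the deck; origin at the centre of its underside. Loose; leave it there.
- reagent_amber: Brown reagent bottle with black cap, 48 mm diameter, 95 mm tall, loose bystander; origin at the centre of its underside.
- micro_rack: Yellow rack of small tubes, 62 x 118 x 49 mm, loose bystander; origin at the centre of its underside.
Not all that is in view belongs to the job. What is shaped like the filter_cell but purple is not meant.

How it is judged:
On the way, in this order (a step that is already met when the one before it is completed fails the run):
1. the keeper bar is shut in its detent over the spare cells (value of joint keeper below 0.03 rad), for 0.3 s.
2. the blue filter cell sits on the barrel with its keyway dropped over the pin (z of filter_cell in the frame of port below 0.0135 m and horizontal distance between filter_cell and port below 0.003 m and angle between filter_cell's own z axis and vertical below 0.08 rad), for 0.1 s.
At the end, for the whole second after the job is handed in: Keeper shut in its detent (under 0.03 rad); blue cell keyed on the barrel, within 3 mm of its axis and 0.08 rad of upright, underside less than 6 mm above the deck, the seal pressed more than 5.5 of its 8 mm, with the fingers still on the cell holding it there (value of joint keeper below 0.03 rad and value of joint seal_ring above 0.0055 m and z of filter_cell in the frame of port below 0.006 m and horizontal distance between filter_cell and port below 0.003 m and angle between filter_cell's own z axis and vertical below 0.08 rad and contact force between the fingers and filter_cell above 2 N); the arm keeps its last pose, push and grip.
It fails at once if a spare cell is knocked off its place (distance of any of spare_green, spare_amber from where it was at the start of the episode above 0.015 m).
It fails at once if the bottle or the tube rack is disturbed (distance of any of reagent_amber, micro_rack from where it was at the start of the episode above 0.03 m).
It also fails if it takes over 58 s, if anything falls off the work surface, if the arm or the gripper's body presses on something with over 40 N, if the wrist force passes 120 N, or if a joint passes its speed limit or range.

## Robot

A 7-joint arm with a two-finger parallel gripper is mounted at the origin on a cart in front of the work surface, level with it; the furniture and walls round the work are solid. World frame = base frame: x ahead of the robot, y to its left, z up, the work surface at z = 0. Lengths are in m, angles in rad, forces in N, time in s.
With the tool pointing down it reaches from about 0.4 to 0.85 m from the base axis. Payload 10.4 kg.
Tool frame: the origin (TCP) lies at the very end of the fingers, on their centre line; the grasp point (between the pads) lies 19 mm behind it; z points along the fingers, y is the line along which they close (so a half turn about z gives the same grasp; the last joint's range is limited). The gripper opens to 85 mm and grips with 20 to 120 N. Pads are 22 mm wide; open, the fingers measure 114 mm over their backs; the gripper's body (76 mm by 85 mm) begins 54 mm behind the grasp point. The pads swing forward as they close: fully open they stand 13 mm farther back than shut.
Start: joints at [-1.213, 0.332, -0.065, 1.46, 0.022, 1.35, -0.088], TCP at [0.232, 0.58, 0.205] pointing down, gripper open.
Joint ranges: [-2.6, 2.6], [-0.5, 2.12], [-1.47, 1.34], [0.16, 2.42], [-1.27, 4.41], [0.06, 2.06], [-2.6, 2.6]. Speed limits (rad/s): [2.22, 2.22, 2.79, 2.79, 3.14, 3.14, 3.14].

## Interface

Orientations are given as a unit quaternion [x, y, z, w].
In Python, from workcell import manip, optics gives the robot as it stands.
- The arm moves only by the tool jog_arm, never from a script. Its arguments are lists of equal length, an entry for each row: "dr": the turn, a rotation vector about the tool's x, y, z normalised to -1 to 1, where 1 is 4 degrees, a list of three; "translation": the shift along the tool's x, y, z normalised to -1 to 1, where 1 is 0.025 m, a list of three; "jaw": the opening, from 0 (shut) to 1 (fully open). A call has 1 to 10 rows; each row shifts and turns the commanded pose from where the row before left it, along the tool's axes as they then stand; what a row does not reach is not made up. A row lasts 1/10 s, in which the tool goes at most 50 mm and 8.59 degrees, less where a joint would pass 70% of its speed; a pose out of reach is approached as far as the arm can. A call with a number of a shift or a turn outside -1 to 1 is refused whole. A call with a gripper value outside its range is refused whole. The fingers move at their own pace and stop on an object; "squeeze" is the grip in N (left out, the last holds). Time passes only in rows, so rows that do not move let the fingers close. It gives the time, the measured TCP pose, the force, the opening and the grip force at its end, in the units of the state.
- manip.get_obs(): the state, without advancing time (a new reading comes with each control period).
- optics.camera(name): name is "scene" or "side" or "wrist"; returns a dict with "color" (480x640x3 uint8, red, green, blue), "mtx" (3x3 intrinsics, pixels), "k1" (the pictures are not rectified: a ray, as slopes to the right and down, at radius r is drawn at 1 + k1 r^2 times it, then the intrinsics apply), "R" (3x3) and "t" (3): a world point X has camera coordinates R X + t. Camera axes: x right, y down, z forward; pixel columns grow to the right and rows downward; lengths in m; the calibration is good to about 2 mm. A picture is of the moment at which its call begins. There is no depth.
- manip.hand_in(): hands the job in; it is judged then, once.
The state is a dict: "clock": time; "joint_pos": joint angles; "joint_velocities": joint speeds; "tau": joint torques, N m; "position": TCP position; "ee_rot": TCP orientation; "ft_force": force on the tool from outside, world axes, zero at the start; "torque": the same for the moment, N m; "grip_width": opening from 0.0 (shut) to 1.0 (fully open); "grasp_force": force on a finger pad.
Only numpy, scipy, OpenCV 4.12 (cv2) and the standard library are available. Lean on these libraries where they do the work, as an engineer would, in place of code of your own. Each camera call takes 0.05 s, during which the arm holds its last target. There are 200 camera calls.

## Working session

There is one attempt and no reset: what is moved stays moved. The work goes in short steps, Python scripts to look and compute and a tool call to move; the robot and the scene stay as the last step left them, time stands still between calls to the robot, and variables do not carry over. Pictures are saved under pics/ and viewed, at most 10 in all, crops included, and the job is handed in when it is done.

Besides the shell and the picture viewer there is one more tool, called as name(argument=value, ...) on one line, values as JSON. jog_arm: Moves the arm, as the interface text tells. Scaled input: -1 to 1 covers 0.025 m each way for a shift and 4 degrees each way for a turn. Its arguments: {"type":"object","properties":{"dr":{"type":"array","items":{"type":"array","items":{"type":"number"}}},"translation":{"type":"array","items":{"type":"array","items":{"type":"number"}}},"jaw":{"type":"array","items":{"type":"number"}},"squeeze":{"type":"number"}},"required":["dr","translation","jaw"]}

```bash
mkdir -p pics; ls; cat > h.py <<'E'
import numpy as np,cv2
from workcell import manip,optics
def ray(c,u,v):
    K=np.array(c['mtx']);p=np.array([(u-K[0,2])/K[0,0],(v-K[1,2])/K[1,1]]);q=p.copy()
    for _ in range(30): q=p/(1+c['k1']*(q@q))
    R=np.array(c['R']);d=R.T@np.array([q[0],q[1],1]);o=-R.T@np.array(c['t'])
    return o,d/np.linalg.norm(d)
def onz(c,u,v,z):
    o,d=ray(c,u,v);return o+d*(z-o[2])/d[2]
def tri(*obs):
    A=np.zeros((3,3));b=np.zeros(3);L=[]
    for c,u,v in obs:
        o,d=ray(c,u,v);P=np.eye(3)-np.outer(d,d);A+=P;b+=P@o;L.append((o,P))
    x=np.linalg.solve(A,b);return x,[round(float(np.linalg.norm(P@(x-o)))*1000,1) for o,P in L]
def proj(c,X):
    p=np.array(c['R'])@np.array(X)+np.array(c['t']);p=p[:2]/p[2];p=p*(1+c['k1']*(p@p))
    K=np.array(c['mtx']);return K[0,0]*p[0]+K[0,2],K[1,1]*p[1]+K[1,2]
def save(n,c): cv2.imwrite(f'pics/{n}.png',c['color'][:,:,::-1])
E
python3 - <<'E'
from h import *
import pickle
C={n:optics.camera(n) for n in('scene','side','wrist')}
pickle.dump(C,open('c0.pkl','wb'))
for n in C: save(n+'0',C[n]); print(n,-np.array(C[n]['R']).T@C[n]['t'])
o=manip.get_obs();print(o)
E
```

```text
pics
scene [ 0.03020127 -0.48927209  0.5334971 ]
side [0.67861401 0.54319204 0.81825011]
wrist [0.16908575 0.60463504 0.37381676]
{'clock': 0.15, 'joint_pos': array([-1.21261002,  0.33272117, -0.06469197,  1.46071379,  0.02161913,
        1.34987952, -0.08852237]), 'joint_velocities': array([ 7.91198215e-04, -3.99584903e-03,  8.69339329e-05, -4.24750293e-03,
       -1.46725268e-03,  1.62957899e-03,  1.88600759e-04]), 'tau': array([ 1.41824639e-03, -6.25833392e+01,  4.99229645e-02, -3.91852176e+01,
        1.64250936e-02,  7.43399287e-03, -3.47988407e-05]), 'position': array([0.23218491, 0.57996091, 0.20451868]), 'ee_rot': array([ 1.89249637e-01,  9.81928873e-01, -5.08747849e-04, -6.58326107e-05]), 'ft_force': array([ 0.12422946, -0.40247331,  0.09953535]), 'torque': array([-0.04765262, -0.02131975, -0.04708238]), 'grasp_force': 0.0, 'grip_width': 0.9985324865514683}
```

View pics/scene0.png

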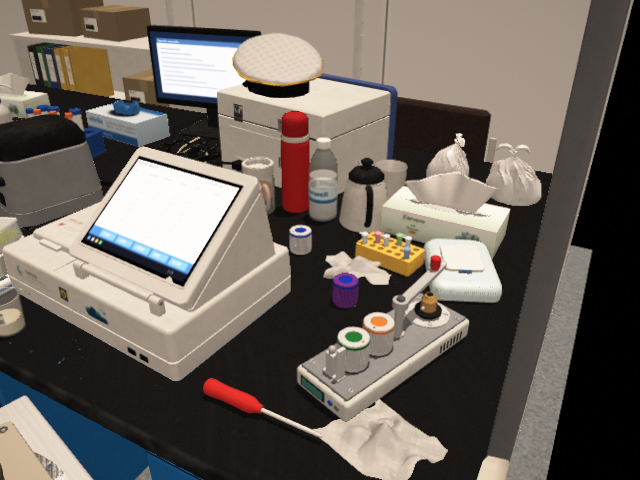

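View pics/side0.png

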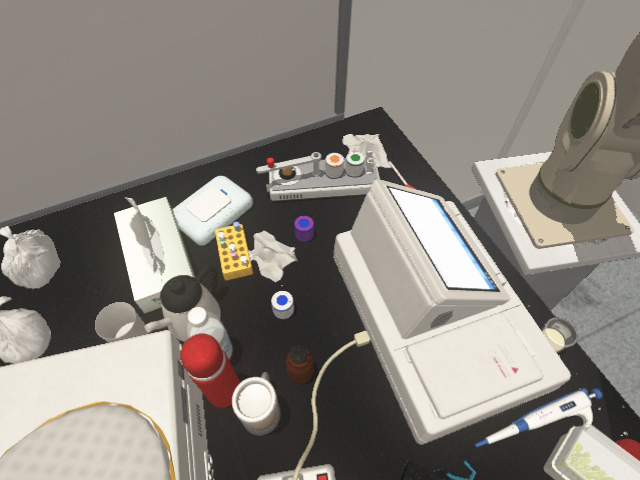

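The scene view shows the photometer with green cell (353,340), orange cell (378,325), port (430,310) and red knob (436,262). The blue cell is at (300,240) and a purple decoy at (345,290). In the side view the knob is at (270,161), blue cell (283,305), green (356,160), orange (335,160), and bottle (299,363).

```bash
cat >> h.py <<'E'
def blobs(c,lo,hi,roi,minA=6,ell=False):
    x0,y0,x1,y1=roi;h=cv2.cvtColor(c['color'],cv2.COLOR_RGB2HSV)
    m=cv2.inRange(h,np.array(lo),np.array(hi));k=np.zeros_like(m);k[y0:y1,x0:x1]=m[y0:y1,x0:x1]
    n,l,s,ce=cv2.connectedComponentsWithStats(k)
    return sorted([(int(s[i,4]),ce[i].round(1).tolist(),s[i,:4].tolist()) for i in range(1,n) if s[i,4]>=minA],reverse=True)
E
python3 - <<'E'
from h import *
import pickle
C=pickle.load(open('c0.pkl','rb'));s,d=C['scene'],C['side']
for nm,lo,hi,r1,r2 in [('red',(0,150,80),(6,255,255),(420,250,450,275),(262,152,282,172)),('green',(50,100,30),(85,255,255),(330,320,375,375),(343,145,370,180)),
 ('orange',(8,150,100),(18,255,255),(360,310,398,360),(322,148,346,180)),('blue',(105,130,60),(125,255,255),(285,220,316,258),(265,285,298,322)),
 ('brass',(12,80,40),(28,255,255),(415,285,445,320),(275,160,300,185))]:
    a=blobs(s,lo,hi,r1);b=blobs(d,lo,hi,r2);print(nm,a[:3],b[:3])
    if a and b: print('  ',*tri((s,*a[0][1]),(d,*b[0][1])))
for n,c,r in(('s',s,(290,220,480,420)),('d',d,(230,130,420,330))):
    x0,y0,x1,y1=r;cv2.imwrite(f'pics/z{n}.png',cv2.resize(c['color'][y0:y1,x0:x1,::-1],None,fx=3,fy=3,interpolation=cv2.INTER_CUBIC)[:600])
a=cv2.imread('pics/zs.png');b=cv2.imread('pics/zd.png');
cv2.imwrite('pics/zz.png',cv2.resize(np.hstack([a[:600,:570],b[:600,:570]]),(800,421)))
E
```

```text
red [(123, [435.1, 262.3], [431, 256, 10, 14])] [(57, [270.1, 161.9], [267, 157, 7, 11])]
   [ 0.66074665 -0.14215353  0.10724542] [1.6, 1.6]
green [(123, [353.4, 336.5], [346, 332, 16, 10]), (27, [357.0, 348.1], [346, 345, 22, 5])] [(41, [355.1, 157.5], [351, 155, 9, 6])]
   [ 0.4658661  -0.14649597  0.0829448 ] [0.8, 0.8]
orange [(112, [378.6, 321.2], [371, 317, 16, 9]), (45, [376.8, 331.0], [363, 325, 31, 9])] [(42, [334.5, 158.6], [331, 156, 8, 6])]
   [ 0.5133442  -0.15071243  0.08340893] [0.9, 0.9]
blue [(32, [300.0, 229.6], [295, 228, 11, 4])] [(80, [281.6, 299.9], [277, 296, 10, 9])]
   [0.67902238 0.16304237 0.04248048] [0.9, 0.9]
brass [(282, [428.9, 302.9], [420, 291, 18, 23])] [(75, [287.0, 171.1], [282, 167, 11, 9])]
   [ 0.62575266 -0.15749889  0.05703744] [1.2, 1.2]
```

View pics/zz.png

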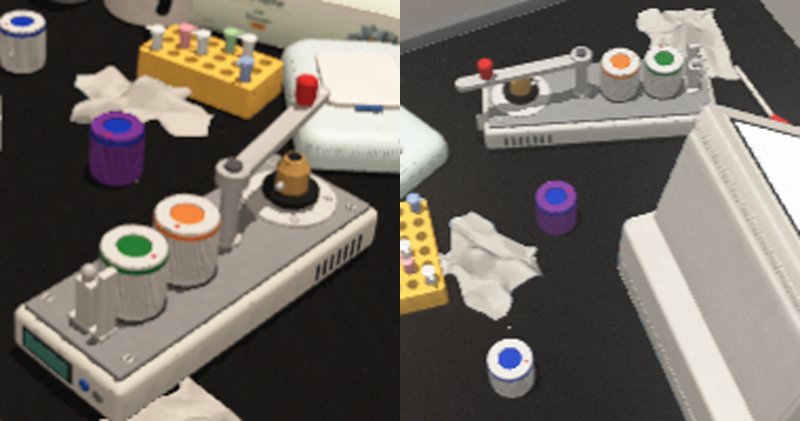

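The zoom shows the keeper bar over the port from hub to knob. A pale pin on the barrel faces the display end, and the blue cell's red dot is at its right in the side view.

```bash
python3 - <<'E'
from h import *
import pickle
C=pickle.load(open('c0.pkl','rb'));s,d=C['scene'],C['side']
print('analyser corner',*tri((s,243,172),(d,378,183)),'floor corner',onz(s,180,360,0),onz(d,338,238,0))
print('wall edge',onz(d,300,130,0),onz(d,100,187,0))
print('bottle top',onz(d,299,352,.095))
for k in [(s,418,240),(d,186,290)]: print('pot',onz(*k,0.1))
print('thermos',tri((s,295,116),(d,201,350)))
print('red dot hits')
for n,c,r in(('s',s,(285,220,316,258)),('d',d,(265,285,298,322))):
    for b in blobs(c,(0,90,60),(12,255,255),r,1)+blobs(c,(168,90,60),(180,255,255),r,1): print(n,b,onz(c,*b[1],.044))
def dirs(yaw): pass
E
```

```text
analyser corner [0.48375135 0.07304481 0.24383913] [4.8, 4.8] floor corner [0.33160051 0.06350975 0.        ] [0.53518406 0.01125881 0.        ]
wall edge [ 5.66312577e-01 -3.50356120e-01 -1.11022302e-16] [ 1.07925872 -0.23566736  0.        ]
bottle top [0.66300923 0.28923843 0.095     ]
pot [ 0.70947882 -0.07763043  0.1       ]
pot [0.84966756 0.14112098 0.1       ]
thermos (array([0.80407846, 0.30155718, 0.20759607]), [0.8, 0.8])
red dot hits
d (2, [289.5, 301.0], [289, 301, 2, 1]) [0.664908   0.16808646 0.044     ]
```

```bash
cat >> h.py <<'E'
from scipy.spatial.transform import Rotation as Ro
def pose():
    o=manip.get_obs();return np.array(o['position']),Ro.from_quat(o['ee_rot'])
def yawR(deg): # tool down, tool x at world angle deg
    a=np.radians(deg);return Ro.from_matrix(np.array([[np.cos(a),np.sin(a),0],[np.sin(a),-np.cos(a),0],[0,0,-1]]))
def plan(wps,p=None,R=None,nd=2):
    """wps: list of (xyz,yaw,nrows). prints rows; turn limit 4deg/row, shift 25mm/axis"""
    if p is None: p,R=pose()
    T=[];D=[]
    for xyz,yaw,n in wps:
        for k in range(n,0,-1):
            tr=np.round(R.inv().apply((np.array(xyz)-p)/k)/.025,nd)
            rv=np.clip(np.round(np.degrees((R.inv()*yawR(yaw)).as_rotvec())/k/4,nd),-1,1)
            tr=np.clip(tr,-1,1);T.append(tr.tolist());D.append(rv.tolist())
            p=p+R.apply(tr*.025);R=R*Ro.from_rotvec(np.radians(rv*4))
    for i in range(0,len(T),10): print('translation',T[i:i+10],'\n dr',D[i:i+10])
    print('end',p.round(4),np.degrees(np.arctan2(*R.apply([1,0,0])[[1,0]])).round(1))
E
python3 - <<'E'
from h import *
plan([((.30,.5,.36),130,8),((.661,-.142,.30),7,32)])
E
```

```text
translation [[-0.46, -0.25, -0.78], [-0.48, -0.22, -0.78], [-0.49, -0.19, -0.78], [-0.5, -0.15, -0.78], [-0.51, -0.13, -0.77], [-0.52, -0.09, -0.78], [-0.52, -0.06, -0.77], [-0.52, -0.03, -0.78], [-0.9, -0.17, 0.07], [-0.91, -0.11, 0.08]] 
 dr [[-0.0, 0.0, 0.88], [-0.0, 0.0, 0.88], [-0.0, 0.0, 0.88], [-0.0, 0.0, 0.88], [-0.0, 0.0, 0.88], [-0.0, 0.0, 0.88], [-0.01, 0.0, 0.88], [-0.0, 0.01, 0.89], [-0.0, 0.0, 0.96], [-0.0, 0.0, 0.96]]
translation [[-0.92, -0.05, 0.07], [-0.92, 0.01, 0.08], [-0.92, 0.08, 0.07], [-0.91, 0.14, 0.08], [-0.9, 0.2, 0.07], [-0.88, 0.26, 0.08], [-0.87, 0.32, 0.07], [-0.84, 0.37, 0.08], [-0.81, 0.43, 0.07], [-0.78, 0.48, 0.08]] 
 dr [[-0.0, 0.0, 0.96], [-0.0, 0.0, 0.96], [-0.0, 0.0, 0.96], [-0.0, 0.0, 0.96], [-0.0, 0.0, 0.96], [-0.0, 0.0, 0.96], [-0.0, 0.0, 0.96], [-0.0, 0.0, 0.96], [-0.0, 0.0, 0.96], [-0.0, 0.0, 0.96]]
translation [[-0.75, 0.53, 0.07], [-0.71, 0.58, 0.08], [-0.67, 0.63, 0.07], [-0.63, 0.67, 0.08], [-0.58, 0.71, 0.07], [-0.53, 0.75, 0.08], [-0.48, 0.79, 0.07], [-0.43, 0.82, 0.08], [-0.37, 0.84, 0.07], [-0.32, 0.87, 0.08]] 
 dr [[-0.0, 0.0, 0.96], [-0.0, 0.0, 0.96], [-0.0, 0.0, 0.96], [-0.0, 0.0, 0.96], [-0.0, 0.0, 0.96], [-0.0, 0.0, 0.96], [-0.0, 0.0, 0.96], [-0.0, 0.0, 0.96], [-0.0, 0.0, 0.96], [-0.0, 0.0, 0.96]]
translation [[-0.26, 0.89, 0.07], [-0.2, 0.9, 0.08], [-0.14, 0.91, 0.07], [-0.07, 0.92, 0.08], [-0.01, 0.92, 0.07], [0.05, 0.92, 0.08], [0.11, 0.92, 0.07], [0.17, 0.9, 0.08], [0.23, 0.89, 0.07], [0.3, 0.88, 0.08]] 
 dr [[-0.0, 0.0, 0.96], [-0.0, 0.0, 0.96], [-0.0, 0.0, 0.96], [-0.0, 0.0, 0.96], [-0.0, 0.0, 0.96], [-0.0, 0.0, 0.97], [-0.0, 0.0, 0.96], [-0.0, 0.0, 0.97], [-0.0, 0.0, 0.96], [-0.0, 0.0, 0.97]]
end [ 0.661  -0.1421  0.2999] 7.0
```

jog_arm(translation=[[-0.46,-0.25,-0.8],[-0.48,-0.22,-0.8],[-0.5,-0.2,-0.8],[-0.5,-0.15,-0.8],[-0.5,-0.13,-0.8],[-0.5,-0.1,-0.8],[-0.5,-0.05,-0.75],[-0.5,-0.05,-0.75],[-0.9,-0.15,0.1],[-0.9,-0.1,0.1]], dr=[[0,0,0.9],[0,0,0.9],[0,0,0.9],[0,0,0.9],[0,0,0.9],[0,0,0.9],[0,0,0.9],[0,0,0.9],[0,0,0.95],[0,0,0.95]], jaw=[1,1,1,1,1,1,1,1,1,1])

```text
clock: 1.15
position: [0.3209, 0.4604, 0.3578]
ee_rot: [0.487, 0.873, 0.0, -0.0]
ft_force: [0.2, -0.8, -0.3]
grip_width: 0.998
grasp_force: 0.0
```

jog_arm(translation=[[-0.9,-0.05,0.05],[-0.9,0,0.05],[-0.9,0.1,0.05],[-0.9,0.15,0.05],[-0.9,0.2,0.05],[-0.9,0.25,0.05],[-0.85,0.3,0.05],[-0.85,0.35,0.05],[-0.8,0.45,0.05],[-0.8,0.5,0.05]], dr=[[0,0,0.95],[0,0,0.95],[0,0,0.95],[0,0,0.95],[0,0,0.95],[0,0,0.95],[0,0,0.95],[0,0,0.95],[0,0,0.95],[0,0,0.95]], jaw=[1,1,1,1,1,1,1,1,1,1])

```text
clock: 2.15
position: [0.4327, 0.2591, 0.345]
ee_rot: [0.746, 0.666, 0.0, -0.0]
ft_force: [-0.4, 0.8, 0.6]
grip_width: 0.997
grasp_force: 0.0
```

```bash
python3 - <<'E'
from h import *
p,R=pose();print(p,manip.get_obs()['joint_pos'].round(2))
plan([((.661,-.142,.27),7,20)])
E
```

```text
[0.43265117 0.25906495 0.34503905] [-0.91  0.01  0.28  1.54 -0.    1.59 -0.74]
translation [[-0.75, 0.54, 0.15], [-0.71, 0.59, 0.15], [-0.67, 0.64, 0.15], [-0.62, 0.68, 0.15], [-0.57, 0.72, 0.15], [-0.52, 0.76, 0.15], [-0.47, 0.79, 0.15], [-0.42, 0.82, 0.15], [-0.36, 0.85, 0.15], [-0.31, 0.87, 0.15]] 
 dr [[-0.0, -0.0, 0.96], [-0.0, -0.0, 0.96], [-0.0, -0.0, 0.96], [-0.0, -0.0, 0.96], [-0.0, -0.0, 0.95], [-0.0, -0.0, 0.96], [-0.0, -0.0, 0.95], [-0.0, -0.0, 0.96], [-0.0, -0.0, 0.95], [-0.0, -0.0, 0.96]]
translation [[-0.25, 0.89, 0.15], [-0.19, 0.9, 0.15], [-0.13, 0.92, 0.15], [-0.06, 0.92, 0.15], [-0.0, 0.92, 0.15], [0.06, 0.92, 0.15], [0.12, 0.92, 0.15], [0.18, 0.91, 0.15], [0.24, 0.89, 0.15], [0.3, 0.88, 0.15]] 
 dr [[-0.0, -0.0, 0.95], [-0.0, -0.0, 0.96], [-0.0, -0.0, 0.95], [-0.0, -0.0, 0.96], [-0.0, -0.0, 0.95], [-0.0, -0.0, 0.96], [-0.0, -0.0, 0.95], [-0.0, -0.0, 0.96], [-0.0, -0.0, 0.95], [-0.0, -0.0, 0.96]]
end [ 0.661  -0.1421  0.27  ] 7.0
```

jog_arm(translation=[[-0.75,0.55,0.15],[-0.7,0.6,0.15],[-0.65,0.65,0.15],[-0.6,0.7,0.15],[-0.55,0.7,0.15],[-0.5,0.75,0.15],[-0.45,0.8,0.15],[-0.4,0.8,0.15],[-0.35,0.85,0.15],[-0.3,0.85,0.15]], dr=[[0,0,0.95],[0,0,0.95],[0,0,0.95],[0,0,0.95],[0,0,0.95],[0,0,0.95],[0,0,0.95],[0,0,0.95],[0,0,0.95],[0,0,0.95]], jaw=[1,1,1,1,1,1,1,1,1,1])

```text
clock: 3.15
position: [0.5496, 0.0633, 0.3073]
ee_rot: [0.922, 0.386, 0.0, 0.0]
ft_force: [-0.9, 0.2, -0.3]
grip_width: 0.999
grasp_force: 0.0
```

jog_arm(translation=[[-0.25,0.9,0.15],[-0.2,0.9,0.15],[-0.15,0.9,0.15],[-0.05,0.9,0.15],[0,0.9,0.15],[0.05,0.9,0.15],[0.1,0.9,0.15],[0.15,0.9,0.15],[0.2,0.9,0.15],[0.25,0.9,0.15]], dr=[[0,0,0.95],[0,0,0.95],[0,0,0.95],[0,0,0.95],[0,0,0.95],[0,0,0.95],[0,0,0.95],[0,0,0.95],[0,0,0.95],[0,0,0.95]], jaw=[1,1,1,1,1,1,1,1,1,0.6])

```text
clock: 4.15
position: [0.6613, -0.136, 0.2695]
ee_rot: [0.998, 0.065, -0.0, 0.0]
ft_force: [-0.3, -0.1, -1.2]
grip_width: 0.86
grasp_force: 0.0
```

```bash
python3 - <<'E'
from h import *
import pickle
w=optics.camera('wrist');save('w1',w);pickle.dump(w,open('w1.pkl','wb'))
p,R=pose();print(p,R.as_matrix().round(3).tolist(),manip.get_obs()['joint_pos'].round(2))
print(proj(w,[.661,-.142,.108]),[(b,onz(w,*b[1],.117)) for b in blobs(w,(0,150,60),(6,255,255),(0,0,640,480))[:3]])
E
```

```text
[ 0.66117577 -0.13998485  0.26819827] [[0.992, 0.123, -0.002], [0.123, -0.992, -0.002], [-0.002, 0.002, -1.0]] [-0.32  0.49  0.71  1.23 -0.31  1.52 -1.11]
(np.float64(318.38757014749643), np.float64(216.87098505501814)) [((269, [317.2, 217.1], [308, 208, 18, 19]), array([ 0.66246025, -0.14066985,  0.117     ])), ((7, [217.6, 433.3], [216, 433, 5, 2]), array([ 0.43866738, -0.07340167,  0.117     ]))]
```

View pics/w1.png

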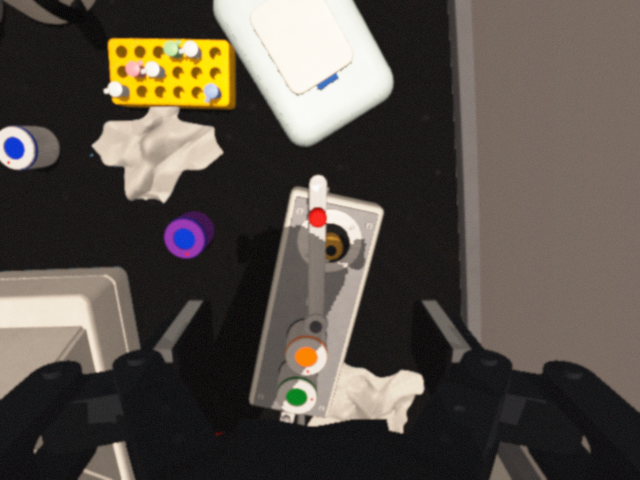

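The wrist view shows the red knob at (317,217), hub at (316,326), orange glass (306,356), green glass (297,397), port barrel (332,245) under the bar, and the blue cell at (14,148).

```bash
python3 - <<'E'
from h import *
import pickle
w=pickle.load(open('w1.pkl','rb'));C=pickle.load(open('c0.pkl','rb'));s,d=C['scene'],C['side']
print('hub',onz(w,316,326,.102))
g=blobs(w,(50,100,30),(85,255,255),(280,380,320,415))[0];o=blobs(w,(8,150,100),(18,255,255),(290,345,325,370))[0];b=blobs(w,(105,130,60),(125,255,255),(0,130,35,170))[0]
r=blobs(w,(0,150,60),(6,255,255),(300,200,330,230))[0]
print('green',tri((s,353.4,336.5),(d,355.1,157.5),(w,*g[1])));print('or',tri((s,378.6,321.2),(d,334.5,158.6),(w,*o[1])));print('blue',b,tri((s,300,229.6),(d,281.6,299.9),(w,*b[1])))
print('knob',tri((s,435.1,262.3),(d,270.1,161.9),(w,*r[1])))
for bb in blobs(w,(0,80,60),(12,255,255),(0,130,45,175),1)+blobs(w,(165,80,60),(180,255,255),(0,130,45,175),1): print('dot',bb,onz(w,*bb[1],.044))
P=np.array([.556,-.1545])
plan([((.662,-.1415,.16),7,6),((.662,-.1415,.102),7,4)])
E
```

```text
hub [ 0.55803368 -0.15386661  0.102     ]
green (array([ 0.46597899, -0.14603792,  0.08297523]), [0.7, 1.0, 0.6])
or (array([ 0.51370891, -0.15010815,  0.08324587]), [0.8, 1.2, 0.8])
blue (321, [13.9, 147.8], [5, 137, 19, 22]) (array([0.67903035, 0.16331772, 0.04277704]), [0.9, 1.0, 0.4])
knob (array([ 0.66071131, -0.14167821,  0.10737282]), [1.4, 1.8, 0.6])
dot (6, [8.2, 162.2], [7, 161, 3, 3]) [0.66421241 0.16969896 0.044     ]
translation [[0.01, 0.01, 0.72], [0.0, 0.01, 0.72], [0.01, 0.01, 0.72], [0.0, 0.01, 0.72], [0.01, 0.01, 0.72], [0.0, 0.01, 0.73], [-0.0, -0.0, 0.58], [-0.0, -0.0, 0.58], [-0.0, -0.0, 0.58], [-0.0, -0.0, 0.58]] 
 dr [[0.01, 0.0, 0.0], [0.0, 0.01, 0.0], [0.01, 0.0, 0.0], [0.0, 0.01, 0.0], [0.01, 0.0, 0.01], [0.0, 0.01, 0.0], [0.0, -0.0, 0.0], [0.0, -0.0, 0.0], [0.0, -0.0, 0.0], [0.0, -0.0, 0.0]]
end [ 0.662  -0.1415  0.1019] 7.0
```

jog_arm(translation=[[0,0,0.7],[0,0.02,0.7],[0,0.02,0.7],[0,0.02,0.7],[0,0,0.7],[0,0,0.75],[0,0,0.6],[0,0,0.6],[0,0,0.6],[0,0,0.5]], dr=[[0,0,0],[0,0,0],[0,0,0],[0,0,0],[0,0,0],[0,0,0],[0,0,0],[0,0,0],[0,0,0],[0,0,0]], jaw=[0.6,0.6,0.6,0.6,0.6,0.6,0.6,0.6,0.6,0.6])

```text
clock: 5.2
position: [0.6607, -0.1359, 0.1051]
ee_rot: [0.998, 0.068, -0.0, -0.0]
ft_force: [-0.1, -0.2, -0.3]
grip_width: 0.602
grasp_force: 0.0
```

jog_arm(translation=[[0,0,0],[0,0,0],[0,0,0],[0,0,0],[0,0,0],[0,0,0],[0,0,0],[0,0,0]], dr=[[0,0,0],[0,0,0],[0,0,0],[0,0,0],[0,0,0],[0,0,0],[0,0,0],[0,0,0]], jaw=[0.3,0.1,0.1,0.1,0.1,0.1,0.1,0.1], squeeze=25)

```text
clock: 6.0
position: [0.6608, -0.1357, 0.1064]
ee_rot: [0.998, 0.068, 0.0, -0.0]
ft_force: [0.3, 1.0, 0.3]
grip_width: 0.103
grasp_force: 0.0
```

```bash
python3 - <<'E'
from h import *
import pickle
o=manip.get_obs();print(o['position'],o['grip_width'],o['grasp_force'],o['ft_force'])
C={n:optics.camera(n) for n in('scene','side','wrist')}
pickle.dump(C,open('c1.pkl','wb'))
o=manip.get_obs();print(o['position'])
s,d,w=C['scene'],C['side'],C['wrist']
print(blobs(s,(0,150,80),(6,255,255),(400,230,480,290)),blobs(d,(0,150,80),(6,255,255),(240,140,300,180)),blobs(w,(0,150,60),(6,255,255),(0,0,640,480))[:3])
a=cv2.resize(s['color'][210:340,370:500],(390,390));b=cv2.resize(w['color'],(410,390))
cv2.imwrite('pics/m1.png',np.hstack([a,b])[:,:,::-1])
E
```

```text
[ 0.66075769 -0.13571002  0.10636518] 0.1025681062541708 0.0 [0.34409233 0.9766137  0.26138558]
[ 0.66071244 -0.13579666  0.10630646]
[(122, [435.1, 262.3], [431, 256, 10, 14])] [(42, [270.3, 163.0], [267, 160, 7, 8])] [(897, [320.9, 286.1], [306, 268, 36, 42])]
```

View pics/m1.png

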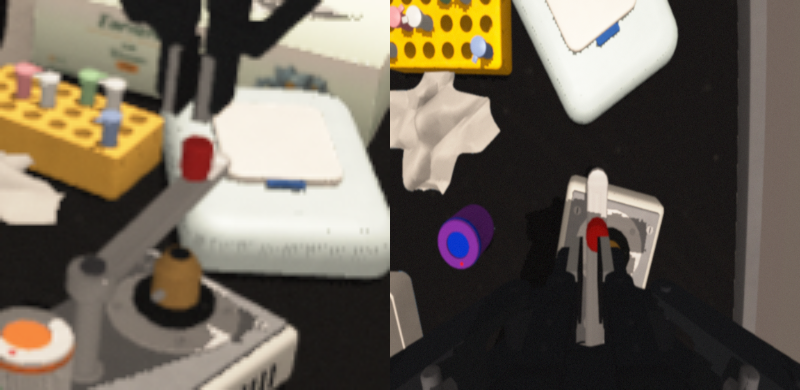

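The left pane shows the fingertips (about scene (436,249)) ending above or behind the knob top. In the wrist pane the tips are next to the knob. So the pads are not on the knob.

```bash
python3 - <<'E'
from h import *
import pickle
C=pickle.load(open('c1.pkl','rb'));s,d,w=C['scene'],C['side'],C['wrist']
p,R=pose()
print('tcp px',proj(s,p),proj(d,p),proj(w,p))
print('tip tri',tri((s,436,249),(w,312,291)))
print('knob top',proj(s,[.6607,-.1417,.117]),proj(w,[.6607,-.1417,.117]),proj(w,[.6607,-.1417,.108]))
print(R.as_matrix().round(4).tolist())
a=cv2.resize(d['color'][120:220,210:340],(780,600),interpolation=cv2.INTER_CUBIC)
cv2.imwrite('pics/m2.png',a[:,:,::-1])
E
```

```text
tcp px (np.float64(432.33518557962304), np.float64(260.80349327455195)) (np.float64(271.0187928166787), np.float64(164.7576711414315)) (np.float64(311.39784867787137), np.float64(285.5143612053806))
tip tri (array([ 0.6658083 , -0.13589809,  0.12491876]), [0.6, 0.6])
knob top (np.float64(436.485932406657), np.float64(256.09737934091123)) (np.float64(325.15084894748077), np.float64(296.39321848871606)) (np.float64(324.49020640145983), np.float64(288.5766086163298))
[[0.9908, 0.1354, -0.0], [0.1354, -0.9908, 0.0001], [-0.0, -0.0001, -1.0]]
```

View pics/m2.png

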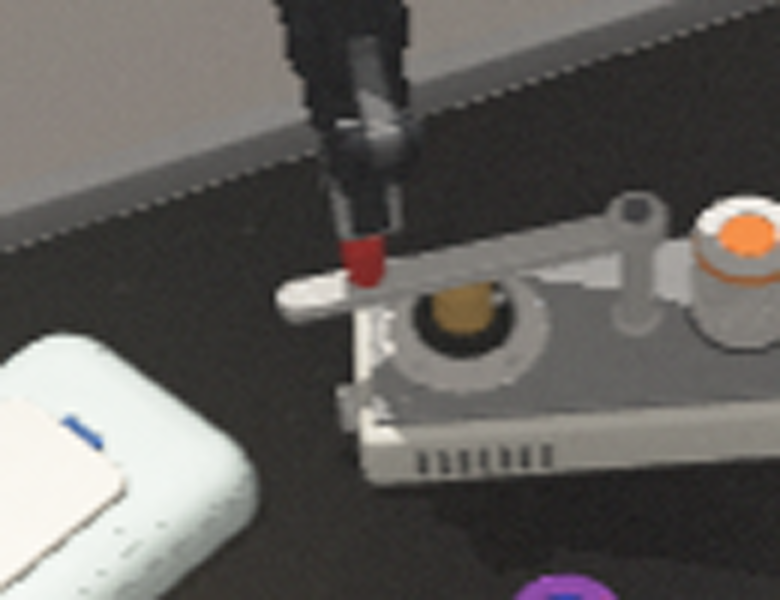

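The knob is unmoved and the tips really end at about z 0.12, just above it. I'll centre in y, go lower straddling the bar, and close again.

jog_arm(translation=[[0,0,0],[0,0,0],[0,0,0],[0,0,0],[0,0.12,0],[0,0.12,0.12],[0,0,0.12],[0,0,0.12],[0,0,0.12],[0,0,0.12]], dr=[[0,0,0],[0,0,0],[0,0,0],[0,0,0],[0,0,0],[0,0,0],[0,0,0],[0,0,0],[0,0,0],[0,0,0]], jaw=[0.5,0.5,0.5,0.5,0.5,0.5,0.5,0.5,0.5,0.5])

```text
clock: 7.15
position: [0.6615, -0.1415, 0.0909]
ee_rot: [0.998, 0.068, -0.0, -0.0]
ft_force: [0.8, 0.3, -0.4]
grip_width: 0.5
grasp_force: 0.0
```

jog_arm(translation=[[0,0,0],[0,0,0],[0,0,0],[0,0,0],[0,0,0],[0,0,0],[0,0,0],[0,0,0]], dr=[[0,0,0],[0,0,0],[0,0,0],[0,0,0],[0,0,0],[0,0,0],[0,0,0],[0,0,0]], jaw=[0.1,0.1,0.1,0.1,0.1,0.1,0.1,0.1], squeeze=25)

```text
clock: 7.95
position: [0.6615, -0.1417, 0.0913]
ee_rot: [0.998, 0.068, -0.0, -0.0]
ft_force: [0.1, -0.4, 0.5]
grip_width: 0.103
grasp_force: 0.0
```

```bash
python3 - <<'E'
from h import *
P=np.array([.5565,-.154])
p,R=pose();print(p,np.degrees(np.arctan2(*R.apply([1,0,0])[[1,0]])),np.linalg.norm(p[:2]-P),np.degrees(np.arctan2(*(p[:2]-P)[::-1])))
C={n:optics.camera(n) for n in('scene','side')}
s=C['scene'];d=C['side'];print(proj(s,p),proj(d,p))
a=cv2.resize(s['color'][210:340,370:500],(390,390));b=cv2.resize(d['color'][120:220,210:310],(390,390))
cv2.imwrite('pics/m3.png',np.hstack([a,b])[:,:,::-1])
E
```

```text
[ 0.66152577 -0.14171709  0.09131109] 7.7800824482935615 0.10574158432230955 6.670516952979416
(np.float64(434.8879641444806), np.float64(270.47113498259137)) (np.float64(270.91936317863633), np.float64(167.53618540866108))
```

jog_arm(translation=[[0,0,0],[0,0,0],[0,0,0],[0,0,0]], dr=[[0,0,0],[0,0,0],[0,0,0],[0,0,0]], jaw=[0,0,0,0], squeeze=25)

```text
clock: 8.45
position: [0.6616, -0.1417, 0.0913]
ee_rot: [0.998, 0.068, 0.0, -0.0]
ft_force: [-0.4, -0.9, 0.5]
grip_width: 0.004
grasp_force: 0.0
```

View pics/m3.png

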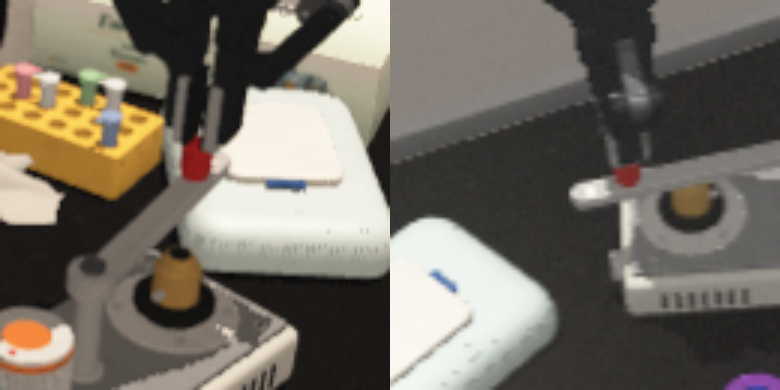

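The fingers straddle the knob with a visible gap at both sides; the tips are at mid knob height. Now checking after full closure.

```bash
python3 - <<'E'
from h import *
o=manip.get_obs();print(o['grip_width'],o['grasp_force'])
C={n:optics.camera(n) for n in('scene','side','wrist')}
s=C['scene'];d=C['side'];w=C['wrist'];print(blobs(s,(0,150,60),(6,255,255),(400,230,480,290)))
a=cv2.resize(s['color'][230:290,400:460],(390,500));b=cv2.resize(w['color'][200:440,220:420],(400,500))
cv2.imwrite('pics/m4.png',np.hstack([a,b])[:,:,::-1])
E
```

```text
0.00369016763723328 0.0
[(90, [434.9, 264.1], [431, 259, 10, 11])]
```

View pics/m4.png

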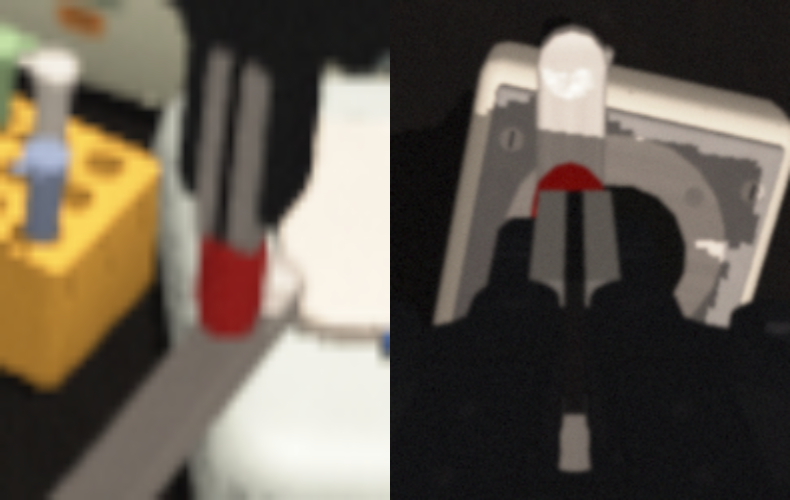

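The fingertips are shut just at the knob's top: they end at scene (432,259)/(438,260) and wrist (305,291)/(325,291).

```bash
python3 - <<'E'
from h import *
s=optics.camera('scene');w=optics.camera('wrist');p,R=pose()
print(p,proj(s,p),proj(w,p))
print(tri((s,431.5,258.6),(w,305,291)),tri((s,437.7,259.8),(w,325,291)))
for z in(.09,.1,.11,.12,.13): print(z,proj(s,[p[0],p[1],z]),proj(w,[p[0],p[1],z]),proj(w,[p[0]+.011,p[1],z]))
print('jointz',manip.get_obs()['joint_pos'].round(3))
E
```

```text
[ 0.66153064 -0.14171155  0.09132383] (np.float64(434.88752881645513), np.float64(270.46141007073277)) (np.float64(311.3200739780487), np.float64(285.516431962293))
(array([ 0.66367775, -0.13581636,  0.10786656]), [3.1, 3.1]) (array([ 0.66557362, -0.14451108,  0.1089381 ]), [2.4, 2.4])
0.09 (np.float64(434.7905204915693), np.float64(271.20035029360656)) (np.float64(311.3208541356478), np.float64(284.45904908485943)) (np.float64(314.64253204338985), np.float64(261.53875480103176))
0.1 (np.float64(435.5267732480701), np.float64(265.58919850618963)) (np.float64(311.3146878790156), np.float64(292.83148075074354)) (np.float64(314.8248963161731), np.float64(268.7613577225573))
0.11 (np.float64(436.27109295348157), np.float64(259.90975360218147)) (np.float64(311.3078266825086), np.float64(302.18834816206015)) (np.float64(315.02909503391896), np.float64(276.85267192595455))
0.12 (np.float64(437.0235949229466), np.float64(254.16088677020488)) (np.float64(311.3001479769406), np.float64(312.71205610843873)) (np.float64(315.25926546658957), np.float64(285.9781285295407))
0.13 (np.float64(437.784396095082), np.float64(248.34144759838134)) (np.float64(311.29149922274485), np.float64(324.63238768222203)) (np.float64(315.52064975527543), np.float64(296.3475881388134))
jointz [-0.308  0.593  0.649  1.473 -0.371  1.2   -1.041]
```

jog_arm(translation=[[0,0,-0.2],[0,0,0],[0,0,0],[0,0,0],[0,0,0.2],[0,0,0.16],[0,0,0.16],[0,0,0.16],[0,0,0.16],[0,0,0.16]], dr=[[0,0,0],[0,0,0],[0,0,0],[0,0,0],[0,0,0],[0,0,0],[0,0,0],[0,0,0],[0,0,0],[0,0,0]], jaw=[0.5,0.5,0.5,0.5,0.5,0.5,0.5,0.5,0.5,0.5])

```text
clock: 9.7
position: [0.6615, -0.1417, 0.0709]
ee_rot: [0.998, 0.068, -0.0, -0.0]
ft_force: [0.0, 0.2, -0.0]
grip_width: 0.501
grasp_force: 0.0
```

jog_arm(translation=[[0,0,0],[0,0,0],[0,0,0],[0,0,0],[0,0,0],[0,0,0],[0,0,0],[0,0,0]], dr=[[0,0,0],[0,0,0],[0,0,0],[0,0,0],[0,0,0],[0,0,0],[0,0,0],[0,0,0]], jaw=[0,0,0,0,0,0,0,0], squeeze=25)

```text
clock: 10.5
position: [0.6616, -0.1417, 0.0714]
ee_rot: [0.998, 0.068, 0.0, -0.0]
ft_force: [-0.2, 0.1, -0.3]
grip_width: 0.166
grasp_force: 24.4
```

Knob gripped (24 N). Now the arc.

```bash
cat > arc.py <<'E'
from h import *
import sys
def arc(a1,n,P=(.5565,-.154),r=.105,dy=1.0,z=.0714):
    p,R=pose();a0=np.degrees(np.arctan2(p[1]-P[1],p[0]-P[0]))
    print('bearing',round(a0,2),'r',np.hypot(p[0]-P[0],p[1]-P[1]).round(4))
    w=[((P[0]+r*np.cos(t),P[1]+r*np.sin(t),z),np.degrees(t)+dy,1) for t in np.radians(np.linspace(a0,a1,n+1)[1:])]
    plan(w)
if __name__=='__main__': arc(float(sys.argv[1]),int(sys.argv[2]))
E
python3 arc.py 166.7 40
```

```text
bearing 6.65 r 0.1058
translation [[-0.04, -0.29, -0.0], [0.0, -0.3, -0.0], [-0.01, -0.29, -0.0], [-0.0, -0.29, -0.0], [-0.01, -0.3, -0.0], [-0.0, -0.29, -0.0], [-0.01, -0.29, -0.0], [-0.0, -0.29, -0.0], [-0.01, -0.3, -0.0], [-0.0, -0.29, -0.0]] 
 dr [[-0.0, -0.0, -0.97], [-0.0, -0.0, -1.0], [-0.0, -0.0, -1.0], [-0.0, -0.0, -1.0], [-0.0, -0.0, -1.0], [-0.0, -0.0, -1.0], [-0.0, -0.0, -1.0], [-0.0, -0.0, -1.0], [-0.0, -0.0, -1.0], [-0.0, -0.0, -1.0]]
translation [[-0.01, -0.29, -0.0], [-0.0, -0.3, -0.0], [-0.01, -0.29, -0.0], [-0.0, -0.29, -0.0], [-0.01, -0.3, -0.0], [-0.0, -0.29, -0.0], [-0.01, -0.29, -0.0], [-0.0, -0.3, -0.0], [-0.01, -0.29, -0.0], [-0.0, -0.29, -0.0]] 
 dr [[0.0, -0.0, -1.0], [0.0, -0.0, -1.0], [0.0, -0.0, -1.0], [0.0, -0.0, -1.0], [0.0, -0.0, -1.0], [0.0, -0.0, -1.0], [0.0, -0.0, -1.0], [0.0, -0.0, -1.0], [0.0, -0.0, -1.0], [0.0, -0.0, -1.0]]
translation [[-0.01, -0.3, -0.0], [-0.0, -0.29, -0.0], [-0.01, -0.29, -0.0], [-0.0, -0.3, -0.0], [-0.01, -0.29, -0.0], [-0.0, -0.29, -0.0], [-0.01, -0.3, -0.0], [-0.01, -0.29, -0.0], [-0.0, -0.29, -0.0], [-0.01, -0.29, -0.0]] 
 dr [[0.0, -0.0, -1.0], [0.0, -0.0, -1.0], [0.0, -0.0, -1.0], [0.0, -0.0, -1.0], [0.0, -0.0, -1.0], [0.0, -0.0, -1.0], [0.0, -0.0, -1.0], [0.0, -0.0, -1.0], [0.0, -0.0, -1.0], [0.0, -0.0, -1.0]]
translation [[-0.0, -0.3, -0.0], [-0.01, -0.29, -0.0], [-0.0, -0.29, -0.0], [-0.01, -0.3, -0.0], [-0.0, -0.29, -0.0], [-0.01, -0.29, -0.0], [-0.0, -0.3, -0.0], [-0.01, -0.29, -0.0], [-0.0, -0.29, -0.0], [-0.01, -0.3, -0.0]] 
 dr [[0.0, -0.0, -1.0], [0.0, -0.0, -1.0], [0.0, -0.0, -1.0], [0.0, 0.0, -1.0], [0.0, 0.0, -1.0], [0.0, 0.0, -1.0], [0.0, 0.0, -1.0], [0.0, 0.0, -1.0], [0.0, 0.0, -1.0], [0.0, 0.0, -1.0]]
end [ 0.4543 -0.13    0.0714] 167.7
```

jog_arm(translation=[[-0.005,-0.293,0],[-0.005,-0.293,0],[-0.005,-0.293,0],[-0.005,-0.293,0],[-0.005,-0.293,0],[-0.005,-0.293,0],[-0.005,-0.293,0],[-0.005,-0.293,0],[-0.005,-0.293,0],[-0.005,-0.293,0]], dr=[[0,0,-1],[0,0,-1],[0,0,-1],[0,0,-1],[0,0,-1],[0,0,-1],[0,0,-1],[0,0,-1],[0,0,-1],[0,0,-1]], jaw=[0,0,0,0,0,0,0,0,0,0])

```text
clock: 11.5
position: [0.6294, -0.0771, 0.0714]
ee_rot: [0.914, 0.406, 0.0, 0.0]
ft_force: [1.3, 0.8, -2.1]
grip_width: 0.169
grasp_force: 24.5
```

```bash
python3 arc.py 86 10
```

```text
bearing 46.53 r 0.106
translation [[-0.04, -0.29, -0.0], [-0.01, -0.29, -0.0], [-0.0, -0.29, -0.0], [-0.01, -0.29, -0.0], [-0.0, -0.29, -0.0], [-0.01, -0.29, -0.0], [-0.0, -0.29, -0.0], [-0.01, -0.28, -0.0], [-0.0, -0.29, -0.0], [-0.01, -0.29, -0.0]] 
 dr [[0.01, -0.01, -0.88], [-0.0, 0.0, -0.98], [-0.0, 0.0, -0.99], [-0.0, 0.0, -0.99], [-0.0, 0.0, -0.98], [-0.0, 0.0, -0.99], [-0.0, -0.0, -0.99], [-0.0, -0.0, -0.98], [-0.0, -0.0, -0.99], [-0.0, -0.0, -0.99]]
end [ 0.5639 -0.0494  0.0714] 87.0
```

Low force, on the circle.

jog_arm(translation=[[-0.02,-0.293,0],[-0.005,-0.293,0],[-0.005,-0.293,0],[-0.005,-0.293,0],[-0.005,-0.293,0],[-0.005,-0.293,0],[-0.005,-0.293,0],[-0.005,-0.293,0],[-0.005,-0.293,0],[-0.005,-0.293,0]], dr=[[0,0,-1],[0,0,-1],[0,0,-1],[0,0,-1],[0,0,-1],[0,0,-1],[0,0,-1],[0,0,-1],[0,0,-1],[0,0,-1]], jaw=[0,0,0,0,0,0,0,0,0,0])

```text
clock: 12.5
position: [0.563, -0.049, 0.0714]
ee_rot: [0.719, 0.695, 0.0, 0.0]
ft_force: [1.5, 0.3, -2.9]
grip_width: 0.165
grasp_force: 24.4
```

jog_arm(translation=[[-0.005,-0.293,0],[-0.005,-0.293,0],[-0.005,-0.293,0],[-0.005,-0.293,0],[-0.005,-0.293,0],[-0.005,-0.293,0],[-0.005,-0.293,0],[-0.005,-0.293,0],[-0.005,-0.293,0],[-0.005,-0.293,0]], dr=[[0,0,-1],[0,0,-1],[0,0,-1],[0,0,-1],[0,0,-1],[0,0,-1],[0,0,-1],[0,0,-1],[0,0,-1],[0,0,-1]], jaw=[0,0,0,0,0,0,0,0,0,0])

```text
clock: 13.5
position: [0.4945, -0.0707, 0.0714]
ee_rot: [0.439, 0.899, 0.0, 0.001]
ft_force: [4.2, -2.6, -5.3]
grip_width: 0.166
grasp_force: 24.4
```

```bash
python3 arc.py 167 10; python3 -c "
from h import *
print(manip.get_obs()['joint_pos'].round(2))"
```

```text
bearing 126.65 r 0.1038
translation [[0.04, -0.29, -0.0], [-0.0, -0.3, -0.0], [-0.01, -0.3, -0.0], [-0.0, -0.29, -0.0], [-0.01, -0.3, -0.0], [-0.0, -0.29, -0.0], [-0.01, -0.3, -0.0], [-0.01, -0.29, -0.0], [-0.0, -0.3, -0.0], [-0.01, -0.3, -0.0]] 
 dr [[0.01, 0.02, -0.93], [0.0, -0.0, -1.0], [0.0, -0.0, -1.0], [0.0, -0.0, -1.0], [0.0, -0.0, -1.0], [0.0, -0.0, -1.0], [0.0, -0.0, -1.0], [0.0, -0.0, -1.0], [0.0, -0.0, -1.0], [0.0, -0.0, -1.0]]
end [ 0.4542 -0.1305  0.0714] 167.7
[-0.22  0.18  0.3   1.96 -0.06  1.01  0.77]
```

jog_arm(translation=[[-0.05,-0.293,0],[-0.03,-0.293,0.02],[-0.005,-0.293,0],[-0.005,-0.293,0],[-0.005,-0.293,0],[-0.005,-0.293,0],[-0.005,-0.293,0],[-0.005,-0.293,0],[-0.005,-0.293,0],[-0.005,-0.293,0]], dr=[[0,0,-1],[0,0,-1],[0,0,-1],[0,0,-1],[0,0,-1],[0,0,-1],[0,0,-1],[0,0,-1],[0,0,-1],[0,0,-1]], jaw=[0,0,0,0,0,0,0,0,0,0])

```text
clock: 14.5
position: [0.4565, -0.1314, 0.0713]
ee_rot: [0.105, 0.995, 0.0, 0.001]
ft_force: [2.4, 1.8, -0.6]
grip_width: 0.165
grasp_force: 24.8
```

```bash
python3 arc.py 177 5
```

```text
bearing 167.29 r 0.1025
translation [[0.1, -0.14, -0.01], [0.0, -0.14, 0.0], [0.0, -0.15, 0.0], [0.0, -0.14, 0.0], [0.0, -0.14, 0.0]] 
 dr [[0.01, 0.02, -0.56], [0.0, -0.0, -0.49], [0.0, -0.0, -0.48], [0.0, -0.0, -0.49], [0.0, -0.0, -0.48]]
end [ 0.4517 -0.1485  0.0715] 178.0
```

jog_arm(translation=[[0,-0.12,0],[0,-0.12,0],[0,-0.12,0],[0,-0.12,0],[0,-0.12,0],[0,-0.1,0],[0,0,0],[0,0,0]], dr=[[0,0,-0.4],[0,0,-0.4],[0,0,-0.4],[0,0,-0.4],[0,0,-0.4],[0,0,0],[0,0,0],[0,0,0]], jaw=[0,0,0,0,0,0,0,0])

```text
clock: 15.3
position: [0.4546, -0.1447, 0.0712]
ee_rot: [0.035, 0.999, 0.002, 0.0]
ft_force: [0.7, 17.3, 2.5]
grip_width: 0.169
grasp_force: 25.6
```

```bash
python3 arc.py 177 5|head -1; python3 - <<'E'
from h import *
s=optics.camera('scene');d=optics.camera('side')
a=blobs(s,(0,150,60),(6,255,255),(300,290,380,370))[:2];b=blobs(d,(0,150,60),(6,255,255),(330,130,400,180))[:2];print(a,b,manip.get_obs()['ft_force'])
if a and b:print(tri((s,*a[0][1]),(d,*b[0][1])))
E
```

```text
bearing 174.79 r 0.1023
[(84, [343.0, 326.1], [340, 318, 6, 18])] [] [ 1.39659274 16.22800577  3.49337457]
```

The bar is against its stop (bearing 174.8°, 17 N). Release and rise.

jog_arm(translation=[[0,0.1,0],[0,0,0],[0,0,0],[0,0,0],[0,0,0],[0,0,-0.4],[0,0,-0.6],[0,0,-1],[0,0,-1],[0,0,-1]], dr=[[0,0,0],[0,0,0],[0,0,0],[0,0,0],[0,0,0],[0,0,0],[0,0,0],[0,0,0],[0,0,0],[0,0,0]], jaw=[0,0.4,0.5,0.5,0.5,0.5,0.5,0.7,1,1])

```text
clock: 16.4
position: [0.4535, -0.1467, 0.1726]
ee_rot: [0.037, 0.999, -0.0, 0.0]
ft_force: [0.5, -0.5, -0.6]
grip_width: 0.979
grasp_force: 0.0
```

```bash
python3 - <<'E'
from h import *
s=optics.camera('scene');d=optics.camera('side')
a=blobs(s,(0,150,60),(6,255,255),(300,270,380,370))[:2];b=blobs(d,(0,150,60),(6,255,255),(330,130,400,180))[:2];print(a,b)
print('expected knob shut',proj(s,[.5565-.105*.9963,-.154+.105*.0854,.108]),proj(d,[.5565-.105*.9963,-.154+.105*.0854,.108]))
port=np.array([.6243,-.1597])
q=onz(s,422.4,308.5,.0575);print('pin',q,np.degrees(np.arctan2(*(q[:2]-port)[::-1])),np.linalg.norm(q[:2]-port))
p,R=pose();print(p)
plan([((.56,-.10,.22),150,8),((.679,.163,.22),100,13)])
E
```

```text
[(206, [346.0, 325.5], [340, 317, 14, 19])] [(45, [362.0, 149.3], [360, 145, 6, 10])]
expected knob shut (np.float64(346.64226287969865), np.float64(325.2453388121697)) (np.float64(362.41850191473156), np.float64(149.49824655862096))
pin [ 0.60822459 -0.15894668  0.0575    ] 177.31697123338972 0.01609304656625843
[ 0.455531   -0.14713215  0.1748164 ]
translation [[-0.5, 0.27, -0.22], [-0.49, 0.3, -0.22], [-0.47, 0.33, -0.22], [-0.45, 0.36, -0.23], [-0.43, 0.38, -0.23], [-0.41, 0.4, -0.22], [-0.39, 0.43, -0.23], [-0.36, 0.44, -0.22], [0.09, 0.88, -0.0], [0.15, 0.88, -0.0]] 
 dr [[0.0, 0.01, 0.8], [0.0, 0.01, 0.81], [0.0, 0.01, 0.8], [0.0, 0.01, 0.81], [0.0, 0.01, 0.8], [0.01, 0.01, 0.81], [0.0, 0.01, 0.8], [0.01, 0.01, 0.81], [-0.0, 0.0, 0.96], [-0.0, 0.0, 0.96]]
translation [[0.2, 0.86, -0.0], [0.26, 0.85, -0.0], [0.32, 0.83, -0.0], [0.37, 0.81, -0.0], [0.43, 0.78, -0.0], [0.48, 0.75, -0.0], [0.53, 0.71, -0.0], [0.57, 0.68, -0.0], [0.62, 0.64, -0.0], [0.66, 0.59, -0.0]] 
 dr [[-0.0, 0.0, 0.96], [-0.0, 0.0, 0.96], [-0.0, 0.0, 0.96], [-0.0, 0.0, 0.96], [-0.0, 0.0, 0.96], [-0.0, 0.0, 0.96], [-0.0, 0.0, 0.96], [-0.0, 0.0, 0.96], [-0.0, 0.0, 0.97], [-0.0, 0.0, 0.96]]
translation [[0.7, 0.55, -0.01]] 
 dr [[-0.0, 0.0, 0.97]]
end [0.6789 0.1631 0.2201] 100.0
```

The knob sits exactly where shut predicts. The pin points at about 177°. Moving to the blue cell.

jog_arm(translation=[[-0.5,0.25,-0.2],[-0.5,0.3,-0.2],[-0.45,0.35,-0.2],[-0.45,0.35,-0.2],[-0.45,0.4,-0.2],[-0.4,0.4,-0.2],[-0.4,0.45,-0.2],[-0.35,0.45,-0.2],[0.1,0.9,0],[0.15,0.9,0]], dr=[[0,0,0.8],[0,0,0.8],[0,0,0.8],[0,0,0.8],[0,0,0.8],[0,0,0.8],[0,0,0.8],[0,0,0.8],[0,0,0.95],[0,0,0.95]], jaw=[1,1,1,1,1,1,1,1,1,1])

```text
clock: 17.5
position: [0.5772, -0.0567, 0.2108]
ee_rot: [0.323, 0.947, -0.0, -0.0]
ft_force: [0.2, 0.2, -0.2]
grip_width: 1.001
grasp_force: 0.0
```

jog_arm(translation=[[0.2,0.85,0],[0.25,0.85,0],[0.3,0.85,0],[0.35,0.8,0],[0.45,0.8,0],[0.5,0.75,0],[0.55,0.7,0],[0.55,0.7,0],[0.6,0.65,0],[0,0,0]], dr=[[0,0,0.95],[0,0,0.95],[0,0,0.95],[0,0,0.95],[0,0,0.95],[0,0,0.95],[0,0,0.95],[0,0,0.95],[0,0,0.95],[0,0,0]], jaw=[1,1,1,1,1,1,1,1,1,1])

```text
clock: 18.5
position: [0.6594, 0.1298, 0.2098]
ee_rot: [0.584, 0.812, 0.0, -0.001]
ft_force: [-0.4, 0.4, -0.2]
grip_width: 1.003
grasp_force: 0.0
```

```bash
python3 - <<'E'
from h import *
import pickle
w=optics.camera('wrist');save('w2',w);pickle.dump(w,open('w2.pkl','wb'))
C=pickle.load(open('c0.pkl','rb'));s,d=C['scene'],C['side']
p,R=pose();print(p,np.degrees(np.arctan2(*R.apply([1,0,0])[[1,0]])))
u,v=proj(w,[.679,.1633,.043]);print(u,v)
r=tuple(int(max(0,x)) for x in(u-60,v-60,u+60,v+60))
b=blobs(w,(105,130,60),(125,255,255),r);print(b[:2])
c,_=tri((s,300,229.6),(d,281.6,299.9),(w,*b[0][1]));print(c,_,onz(w,*b[0][1],.043))
for bb in blobs(w,(0,90,60),(10,255,255),r,3)+blobs(w,(168,90,60),(180,255,255),r,3):
    q=onz(w,*bb[1],.044);e=q-onz(w,*b[0][1],.044);print(bb,q,np.degrees(np.arctan2(e[1],e[0])),np.hypot(e[0],e[1]))
E
```

```text
[0.65925368 0.12746564 0.21003257] 108.53112436113062
348.59478665809513 185.77346404924796
[(503, [348.2, 185.9], [336, 174, 26, 25])]
[0.67893025 0.16303044 0.04248744] [0.8, 1.0, 0.1] [0.67872273 0.16309526 0.043     ]
(8, [334.1, 174.1], [333, 173, 3, 3]) [0.66423462 0.16865048 0.044     ] 159.16209681676932 0.015370196893386388
```

```bash
python3 - <<'E'
from h import *
plan([((.6788,.1631,.12),105,5),((.6788,.1631,.05),105,5)])
E
```

```text
translation [[0.22, 0.24, 0.72], [0.22, 0.24, 0.72], [0.23, 0.23, 0.72], [0.23, 0.23, 0.72], [0.23, 0.23, 0.72], [0.0, -0.0, 0.56], [0.0, -0.0, 0.56], [0.0, -0.0, 0.56], [0.0, -0.0, 0.56], [0.0, -0.0, 0.56]] 
 dr [[-0.0, -0.0, 0.18], [-0.0, -0.0, 0.18], [-0.01, -0.0, 0.17], [-0.0, -0.0, 0.18], [-0.01, -0.0, 0.17], [0.0, -0.0, 0.0], [0.0, -0.0, 0.0], [0.0, -0.0, 0.0], [0.0, -0.0, 0.0], [0.0, -0.0, 0.0]]
end [0.6788 0.1631 0.05  ] 105.0
```

jog_arm(translation=[[0.22,0.24,0.72],[0.22,0.24,0.72],[0.23,0.23,0.72],[0.23,0.23,0.72],[0.23,0.23,0.72],[0,0,0.56],[0,0,0.56],[0,0,0.56],[0,0,0.56],[0,0,0.56]], dr=[[0,0,0.18],[0,0,0.18],[0,0,0.17],[0,0,0.18],[0,0,0.17],[0,0,0],[0,0,0],[0,0,0],[0,0,0],[0,0,0]], jaw=[1,0.9,0.8,0.7,0.7,0.7,0.7,0.7,0.7,0.7])

```text
clock: 19.55
position: [0.6794, 0.1612, 0.05]
ee_rot: [0.61, 0.793, 0.0, 0.0]
ft_force: [-0.1, -0.3, -0.2]
grip_width: 0.703
grasp_force: 0.0
```

```bash
python3 - <<'E'
from h import *
import pickle
C={n:optics.camera(n) for n in('scene','side','wrist')};pickle.dump(C,open('c2.pkl','wb'))
s=C['scene'];d=C['side'];p,R=pose();print(p,proj(s,p),proj(d,p))
for sg in(-1,1):
  for z in (.05,.07,.09): q=p+R.apply([0,sg*.03,0]);q[2]=z;print(sg,z,np.round(proj(s,q),1),np.round(proj(d,q),1))
a=cv2.resize(s['color'][170:270,250:350],(400,400));b=cv2.resize(d['color'][240:340,230:330],(400,400))
cv2.imwrite('pics/m5.png',np.hstack([a,b])[:,:,::-1])
E
```

```text
[0.67860709 0.16123136 0.04975906] (np.float64(300.92648166908543), np.float64(226.4498092331457)) (np.float64(281.8543556080429), np.float64(297.60954903505626))
-1 0.05 [292.9 232.9] [296.1 291.7]
-1 0.07 [292.7 223.4] [295.7 287. ]
-1 0.09 [292.5 213.6] [295.3 282. ]
1 0.05 [308.6 220. ] [267.4 303.5]
1 0.07 [308.6 210.8] [266.4 298.9]
1 0.09 [308.6 201.3] [265.4 294.1]
```

View pics/m5.png

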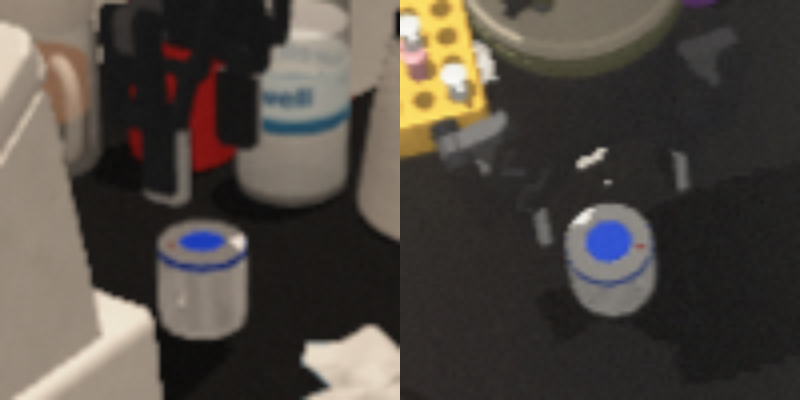

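The finger tip bottom at scene (292.5,220) and side (300,288) is about z 0.077 at TCP 0.050. So the true tips sit about 27 mm behind the reported TCP; I'll allow for that.

jog_arm(translation=[[0.04,0,0.3],[0.03,0,0.3],[0,0,0.3],[0,0,0.3],[0,0,0.3],[0,0,0.3],[0,0,0.2],[0,0,0.2],[0,0,0],[0,0,0]], dr=[[0,0,0],[0,0,0],[0,0,0],[0,0,0],[0,0,0],[0,0,0],[0,0,0],[0,0,0],[0,0,0],[0,0,0]], jaw=[0.7,0.7,0.7,0.7,0.7,0.7,0.7,0.7,0.7,0.7])

```text
clock: 20.7
position: [0.6789, 0.1632, -0.004]
ee_rot: [0.61, 0.793, 0.0, 0.0]
ft_force: [-0.2, -0.5, -0.8]
grip_width: 0.699
grasp_force: 0.0
```

jog_arm(translation=[[0,0,0],[0,0,0],[0,0,0],[0,0,0],[0,0,0],[0,0,0]], dr=[[0,0,0],[0,0,0],[0,0,0],[0,0,0],[0,0,0],[0,0,0]], jaw=[0.4,0.3,0.3,0.3,0.3,0.3], squeeze=60)

```text
clock: 21.3
position: [0.6795, 0.1634, -0.0033]
ee_rot: [0.61, 0.793, 0.001, 0.0]
ft_force: [0.0, 0.5, 6.5]
grip_width: 0.473
grasp_force: 61.2
```

```bash
python3 - <<'E'
from h import *
plan([((.679,.155,.12),105,5),((.6243,-.1597,.15),124,15)])
E
```

```text
translation [[-0.06, -0.02, -0.99], [-0.06, -0.02, -0.99], [-0.07, -0.02, -0.98], [-0.06, -0.02, -0.99], [-0.07, -0.02, -0.98], [-0.77, -0.36, -0.08], [-0.76, -0.37, -0.08], [-0.76, -0.39, -0.08], [-0.75, -0.41, -0.08], [-0.74, -0.43, -0.08]] 
 dr [[0.0, -0.0, -0.01], [0.01, -0.0, -0.01], [0.0, -0.0, -0.0], [0.01, -0.0, -0.01], [0.0, -0.0, -0.0], [0.0, -0.0, -0.32], [0.0, -0.0, -0.32], [0.0, -0.0, -0.32], [0.0, -0.0, -0.32], [0.0, -0.0, -0.32]]
translation [[-0.73, -0.44, -0.08], [-0.72, -0.46, -0.08], [-0.71, -0.47, -0.08], [-0.7, -0.49, -0.08], [-0.68, -0.5, -0.08], [-0.67, -0.52, -0.08], [-0.66, -0.53, -0.08], [-0.65, -0.55, -0.08], [-0.64, -0.57, -0.08], [-0.63, -0.57, -0.08]] 
 dr [[0.0, -0.0, -0.32], [0.0, -0.0, -0.31], [0.0, -0.0, -0.32], [0.0, -0.0, -0.31], [0.0, -0.0, -0.32], [0.0, -0.0, -0.31], [0.0, -0.0, -0.32], [0.0, -0.0, -0.31], [0.0, -0.0, -0.32], [0.0, -0.0, -0.31]]
end [ 0.6244 -0.1596  0.1499] 124.0
```

jog_arm(translation=[[0,0,-0.5],[-0.05,0,-1],[-0.1,0,-1],[-0.1,0,-1],[-0.1,0,-1],[-0.75,-0.35,-0.2],[-0.75,-0.35,-0.2],[-0.75,-0.4,-0.1],[-0.75,-0.4,-0.1],[-0.75,-0.45,-0.1]], dr=[[0,0,0],[0,0,0],[0,0,0],[0,0,0],[0,0,0],[0,0,-0.3],[0,0,-0.3],[0,0,-0.3],[0,0,-0.3],[0,0,-0.3]], jaw=[0.3,0.3,0.3,0.3,0.3,0.3,0.3,0.3,0.3,0.3])

```text
clock: 22.3
position: [0.6618, 0.0498, 0.1263]
ee_rot: [0.567, 0.824, -0.0, -0.0]
ft_force: [-1.0, -0.1, -1.4]
grip_width: 0.475
grasp_force: 60.8
```

jog_arm(translation=[[-0.75,-0.45,-0.1],[-0.7,-0.45,-0.1],[-0.7,-0.45,-0.1],[-0.7,-0.5,-0.1],[-0.7,-0.5,-0.1],[-0.65,-0.5,-0.1],[-0.65,-0.5,0],[-0.6,-0.5,0],[0,0,0],[0,0,0]], dr=[[0,0,-0.3],[0,0,-0.3],[0,0,-0.3],[0,0,-0.3],[0,0,-0.3],[0,0,-0.3],[0,0,-0.3],[0,0,-0.3],[0,0,0],[0,0,0]], jaw=[0.3,0.3,0.3,0.3,0.3,0.3,0.3,0.3,0.3,0.3])

```text
clock: 23.3
position: [0.6324, -0.1137, 0.1411]
ee_rot: [0.497, 0.868, 0.0, -0.0]
ft_force: [-0.2, -0.2, -1.5]
grip_width: 0.472
grasp_force: 60.8
```

```bash
python3 - <<'E'
from h import *
import pickle
C={n:optics.camera(n) for n in('scene','side','wrist')};pickle.dump(C,open('c3.pkl','wb'))
s,d,w=C['scene'],C['side'],C['wrist'];p,R=pose()
print(p,np.degrees(np.arctan2(*R.apply([1,0,0])[[1,0]])))
c=p+np.array([0,0,.0033+.043])
for n,k in C.items():
    u,v=proj(k,c);r=tuple(int(max(0,x)) for x in(u-45,v-45,u+45,v+45));b=blobs(k,(105,120,50),(127,255,255),r)[:2]
    print(n,(u,v),b,[bb for bb in blobs(k,(0,90,60),(10,255,255),r,2)+blobs(k,(168,90,60),(180,255,255),r,2)])
    for bb in b[:1]: print('  at plane',onz(k,*bb[1],c[2]))
q=blobs(s,(12,80,40),(28,255,255),(410,280,450,325));print('brass',q[:2])
E
```

```text
[ 0.63282437 -0.11220147  0.14083307] 120.54932949668554
scene (np.float64(413.56299631736533), np.float64(213.77454515132072)) [(9, [424.0, 222.6], [421, 221, 7, 4]), (9, [400.9, 220.1], [399, 218, 5, 5])] [(38, [377.2, 237.7], [375, 232, 6, 11]), (3, [382.3, 232.7], [382, 232, 2, 2])]
  at plane [ 0.62002493 -0.13833903  0.18713307]
side (np.float64(282.6472026979809), np.float64(143.7677646126426)) [(62, [283.1, 143.0], [278, 140, 11, 7]), (6, [286.5, 150.8], [284, 150, 6, 2])] []
  at plane [ 0.63163221 -0.11422447  0.18713307]
wrist (np.float64(315.8123551405635), np.float64(338.4592330278115)) [(3001, [311.7, 336.4], [279, 308, 66, 58]), (10, [357.3, 294.3], [355, 293, 5, 4])] [(71, [273.8, 313.0], [270, 309, 9, 9])]
  at plane [ 0.63122024 -0.11223985  0.18713307]
brass [(290, [428.8, 302.8], [420, 291, 18, 23])]
```

```bash
python3 - <<'E'
from h import *
import pickle
C=pickle.load(open('c3.pkl','rb'));s,d,w=C['scene'],C['side'],C['wrist']
b=[.6312,-.1122,.1871]
o,dr=ray(w,311.7,336.4);c=onz(w,311.7,336.4,.1881);q=onz(w,273.8,313,.1881);e=q-c;print('keyway dir',np.degrees(np.arctan2(e[1],e[0])),np.hypot(e[0],e[1]))
P=[.6243,-.1597]
for z in(.076,.068,.06,.052): print(z,np.round(proj(s,P+[z]),1),np.round(proj(d,P+[z]),1))
for n,k,r in(('s',s,(412,283,446,322)),('d',d,(272,155,302,188))):
    h=cv2.cvtColor(k['color'],cv2.COLOR_RGB2HSV);m=cv2.inRange(h,(10,80,30),(30,255,255))[r[1]:r[3],r[0]:r[2]]
    for i,row in enumerate(m):
        x=np.flatnonzero(row)
        if len(x)>3: print(n,r[1]+i,r[0]+x.min(),r[0]+x.max(),(2*r[0]+x.min()+x.max())/2)
plan([((.6253,-.1592,.10),123,10)])
E
```

```text
keyway dir 176.08651216804452 0.015236967448252023
0.076 [430.3 293.7] [286.7 164.4]
0.068 [429.7 298.2] [286.8 166.8]
0.06 [429.1 302.6] [287.  169.1]
0.052 [428.5 307. ] [287.2 171.5]
s 292 425 430 427.5
s 293 424 433 428.5
s 294 424 434 429.0
s 295 423 435 429.0
s 296 422 435 428.5
s 297 422 436 429.0
s 298 421 436 428.5
s 299 421 437 429.0
s 300 421 437 429.0
s 301 421 437 429.0
s 302 420 436 428.0
s 303 420 436 428.0
s 304 420 436 428.0
s 305 420 436 428.0
s 306 420 436 428.0
s 307 420 436 428.0
s 308 425 436 430.5
s 309 424 436 430.0
s 310 423 436 429.5
s 311 422 435 428.5
s 312 424 434 429.0
s 313 427 431 429.0
d 165 283 290 286.5
d 166 283 291 287.0
d 167 282 291 286.5
d 168 282 291 286.5
d 169 282 291 286.5
d 170 282 291 286.5
d 171 282 292 287.0
d 172 282 292 287.0
d 173 282 291 286.5
d 174 283 291 287.0
d 175 285 289 287.0
translation [[-0.15, -0.12, 0.16], [-0.15, -0.12, 0.16], [-0.14, -0.12, 0.16], [-0.14, -0.12, 0.16], [-0.15, -0.13, 0.17], [-0.14, -0.13, 0.16], [-0.14, -0.12, 0.17], [-0.15, -0.13, 0.16], [-0.14, -0.13, 0.17], [-0.14, -0.12, 0.16]] 
 dr [[0.0, -0.0, -0.06], [0.0, -0.0, -0.06], [0.0, -0.0, -0.06], [0.0, -0.0, -0.06], [0.0, -0.0, -0.06], [0.0, -0.0, -0.06], [0.0, -0.0, -0.06], [0.0, -0.0, -0.06], [0.0, -0.01, -0.07], [0.0, -0.0, -0.06]]
end [ 0.6253 -0.1591  0.1001] 123.0
```

Keyway at 176° in the hand, pin at about 177°; going to the port.

jog_arm(translation=[[-0.15,-0.12,0.16],[-0.15,-0.12,0.16],[-0.15,-0.12,0.16],[-0.15,-0.12,0.16],[-0.15,-0.12,0.16],[-0.15,-0.12,0.16],[-0.15,-0.12,0.16],[-0.13,-0.12,0.16],[-0.13,-0.12,0.16],[-0.13,-0.12,0.16]], dr=[[0,0,-0.03],[0,0,-0.03],[0,0,-0.03],[0,0,-0.03],[0,0,-0.03],[0,0,-0.03],[0,0,-0.03],[0,0,-0.03],[0,0,-0.03],[0,0,-0.03]], jaw=[0.3,0.3,0.3,0.3,0.3,0.3,0.3,0.3,0.3,0.3])

```text
clock: 24.45
position: [0.6254, -0.1603, 0.1005]
ee_rot: [0.487, 0.873, 0.0, -0.0]
ft_force: [0.0, 0.6, -1.0]
grip_width: 0.475
grasp_force: 60.8
```

jog_arm(translation=[[0,0,0],[0,0,0.16],[0,0,0.16],[0,0,0.16],[0,0,0.16],[0,0,0.16],[0,0,0.16],[0,0,0.16],[0,0,0],[0,0,0]], dr=[[0,0,0],[0,0,0],[0,0,0],[0,0,0],[0,0,0],[0,0,0],[0,0,0],[0,0,0],[0,0,0],[0,0,0]], jaw=[0.3,0.3,0.3,0.3,0.3,0.3,0.3,0.3,0.3,0.3])

```text
clock: 25.45
position: [0.6255, -0.16, 0.0728]
ee_rot: [0.487, 0.873, 0.0, -0.0]
ft_force: [0.5, -0.1, -0.7]
grip_width: 0.478
grasp_force: 60.8
```

```bash
python3 - <<'E'
from h import *
import pickle
p,R=pose();print(p,np.degrees(np.arctan2(*R.apply([1,0,0])[[1,0]])))
C={n:optics.camera(n) for n in('scene','side','wrist')}
for n,k in C.items():
    c=np.array([.6243,-.1597,p[2]+.0463]);u,v=proj(k,c);r=tuple(int(max(0,x)) for x in(u-45,v-45,u+45,v+45))
    for bb in blobs(k,(105,120,50),(127,255,255),r)[:1]: print(n,np.round((u,v)),bb,onz(k,*bb[1],c[2]))
E
```

```text
[ 0.62546979 -0.16000717  0.07278757] 121.66334668510676
scene [434. 269.] (19, [464.7, 270.8], [460, 270, 11, 3]) [ 0.6503758  -0.19476579  0.11908757]
side [286. 151.] (57, [285.2, 150.2], [280, 147, 11, 7]) [ 0.6248983  -0.16188505  0.11908757]
wrist [313. 336.] (3000, [311.6, 336.3], [279, 308, 66, 58]) [ 0.62405607 -0.16011694  0.11908757]
```

jog_arm(translation=[[0.02,0,0.1],[0.02,0,0.1],[0,0,0.1],[0,0,0.1],[0,0,0.1],[0,0,0.1],[0,0,0],[0,0,0]], dr=[[0,0,0],[0,0,0],[0,0,0],[0,0,0],[0,0,0],[0,0,0],[0,0,0],[0,0,0]], jaw=[0.3,0.3,0.3,0.3,0.3,0.3,0.3,0.3])

```text
clock: 26.4
position: [0.625, -0.1591, 0.0578]
ee_rot: [0.487, 0.873, 0.0, -0.0]
ft_force: [-0.7, -0.7, -1.4]
grip_width: 0.474
grasp_force: 60.8
```

jog_arm(translation=[[0,0,0.04],[0,0,0.04],[0,0,0.04],[0,0,0.04],[0,0,0],[0,0,0]], dr=[[0,0,0],[0,0,0],[0,0,0],[0,0,0],[0,0,0],[0,0,0]], jaw=[0.3,0.3,0.3,0.3,0.3,0.3])

```text
clock: 27.0
position: [0.625, -0.1592, 0.0538]
ee_rot: [0.487, 0.873, 0.0, -0.0]
ft_force: [0.7, -0.6, -1.4]
grip_width: 0.477
grasp_force: 60.8
```

jog_arm(translation=[[0,0,0.04],[0,0,0.04],[0,0,0.04],[0,0,0.04],[0,0,0],[0,0,0]], dr=[[0,0,0],[0,0,0],[0,0,0],[0,0,0],[0,0,0],[0,0,0]], jaw=[0.3,0.3,0.3,0.3,0.3,0.3])

```text
clock: 27.6
position: [0.6249, -0.1592, 0.0498]
ee_rot: [0.487, 0.873, 0.0, -0.0]
ft_force: [-0.3, -0.1, -1.1]
grip_width: 0.479
grasp_force: 60.8
```

The keyway has clearly dropped over the pin, with no resistance below the pin top. Now pressing on the seal.

jog_arm(translation=[[0,0,0.04],[0,0,0.04],[0,0,0.04],[0,0,0.04],[0,0,0.04],[0,0,0.04],[0,0,0],[0,0,0]], dr=[[0,0,0],[0,0,0],[0,0,0],[0,0,0],[0,0,0],[0,0,0],[0,0,0],[0,0,0]], jaw=[0.3,0.3,0.3,0.3,0.3,0.3,0.3,0.3], squeeze=80)

```text
clock: 28.4
position: [0.625, -0.1592, 0.044]
ee_rot: [0.487, 0.873, 0.0, 0.0]
ft_force: [-1.8, 0.1, 4.4]
grip_width: 0.469
grasp_force: 83.4
```

jog_arm(translation=[[0,0,0.04],[0,0,0.04],[0,0,0.04],[0,0,0.03],[0,0,0],[0,0,0]], dr=[[0,0,0],[0,0,0],[0,0,0],[0,0,0],[0,0,0],[0,0,0]], jaw=[0.3,0.3,0.3,0.3,0.3,0.3])

```text
clock: 29.0
position: [0.625, -0.1592, 0.0403]
ee_rot: [0.487, 0.873, 0.0, 0.0]
ft_force: [-2.6, 1.0, 7.1]
grip_width: 0.467
grasp_force: 83.6
```

jog_arm(translation=[[0,0,0.02],[0,0,0.02],[0,0,0.02],[0,0,0],[0,0,0],[0,0,0]], dr=[[0,0,0],[0,0,0],[0,0,0],[0,0,0],[0,0,0],[0,0,0]], jaw=[0.3,0.3,0.3,0.3,0.3,0.3])

```text
clock: 29.6
position: [0.6251, -0.1592, 0.0397]
ee_rot: [0.487, 0.873, 0.0, 0.0]
ft_force: [-7.1, 1.9, 14.0]
grip_width: 0.467
grasp_force: 84.7
```

```bash
python3 - <<'E'
from h import *
p,R=pose();o=manip.get_obs();print(p,o['ft_force'],o['grasp_force'])
C={n:optics.camera(n) for n in('scene','side','wrist')}
for n,k in C.items():
    c=np.array([.6243,-.1597,.043+.043]);u,v=proj(k,c);r=tuple(int(max(0,x)) for x in(u-45,v-45,u+45,v+45))
    for bb in blobs(k,(105,120,50),(127,255,255),r)[:1]: print(n,np.round((u,v)),bb,onz(k,*bb[1],c[2]))
s,d=C['scene'],C['side']
K=[.5565-.105*.9963,-.154+.105*.0854,.108]
print(proj(s,K),blobs(s,(0,150,60),(6,255,255),(300,270,380,370))[:1],proj(d,K),blobs(d,(0,150,60),(6,255,255),(330,130,400,180))[:1])
save('f_side',d);a=cv2.resize(s['color'][240:360,320:480],(400,300));b=cv2.resize(d['color'][110:230,240:400],(400,300))
cv2.imwrite('pics/m6.png',np.hstack([a,b])[:,:,::-1])
E
```

```text
[ 0.62512717 -0.15922437  0.03973898] [-7.12744232  1.88458439 13.99962787] 84.74129081616411
scene [431. 288.] (19, [464.7, 270.8], [460, 270, 11, 3]) [ 0.6998922  -0.17125161  0.086     ]
side [286. 161.] (52, [286.3, 160.9], [282, 158, 10, 7]) [ 0.6243931  -0.16104103  0.086     ]
wrist [313. 339.] (2986, [311.6, 336.3], [279, 308, 66, 58]) [ 0.62348009 -0.15920014  0.086     ]
(np.float64(346.64226287969865), np.float64(325.2453388121697)) [(205, [345.9, 325.7], [340, 317, 13, 19])] (np.float64(362.41850191473156), np.float64(149.49824655862096)) [(46, [362.1, 149.2], [360, 145, 6, 10])]
```

View pics/m6.png

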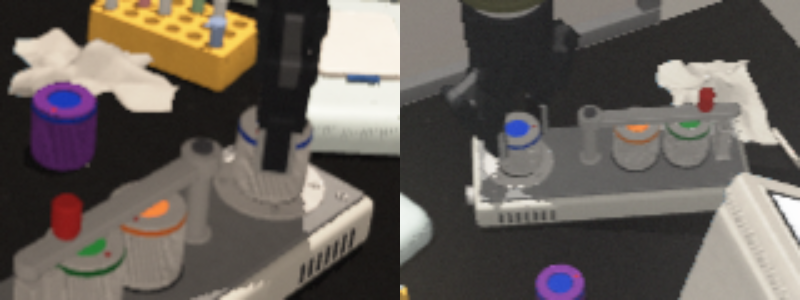

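The left pane shows the blue cell seated low on the port in the fingers and the bar shut over both spare cells, knob at scene (346,326). Contact with the stop shows as 14 N, and the image heights agree, so I'm handing in.

```bash
python3 -c "
from workcell import manip
print(manip.hand_in())"
```

```text
the job is handed in; nothing more can be done
None
```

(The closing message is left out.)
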